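# Knock a swollen printed spacer out of the trimming jig

## Robot

A 6-joint arm with a two-finger parallel gripper is mounted at the origin on the work surface. World frame = base frame: x ahead of the robot, y to its left, z up, the work surface at z = 0. Lengths are in m, angles in rad, forces in N, time in s.
With the tool pointing down it reaches from about 0.325 to 0.925 m from the base axis. Payload 3.1 kg.
Tool frame: the origin (TCP) lies midway between the tips of the shut fingers; the grasp point (between the pads) lies 19 mm behind it; z points along the fingers, x is the direction in which the jaws open and shut, and the axes are right-handed (so a half turn about z gives the same grasp; the last joint's range is limited). The gripper opens to 85 mm and grips with 20 to 120 N. Pads are 22 mm wide; open, the fingers measure 114 mm over their backs; the gripper's body (76 mm by 85 mm) begins 54 mm behind the grasp point. The pads swing forward as they close: fully open they stand 13 mm farther back than shut.
Start: joints at [1.172, 0.217, 1.613, -0, 1.311, -0.112], TCP at [0.177, 0.599, 0.231] pointing down, gripper open.
Joint ranges: [-2.75, 2.75], [-0.78, 2.1], [0.31, 2.55], [-1.13, 4.27], [0.13, 2.63], [-2.58, 2.58]. Speed limits (rad/s): [2.79, 2.79, 3.14, 3.14, 3.14, 3.14].

## Interface

Orientations are given as a unit quaternion [w, x, y, z].
In Python, from bench import robot, imaging, models gives the robot as it stands.
- The arm moves only by the tool drive_tool, never from a script. Its argument "deltas" is a list of rows, each a list of 6 numbers: the shift along the tool's x, y, z in mm, then the turn, a rotation vector about the tool's x, y, z in rad. A call has 1 to 20 rows; each row shifts and turns the pose as measured when the row begins, along the tool's axes as they then stand; what a row does not reach is not made up. A row lasts 1/8 s, in which the tool goes at most 62.5 mm and 10.7 degrees, less where a joint would pass 70% of its speed; a pose out of reach is approached as far as the arm can. A call is refused whole if a number of a shift passes 62.5 or a number of a turn 0.188, either way. A call with a gripper value outside its range is refused whole. "grip" is the finger opening in mm, from 0 to 85.4, set as the call begins (left out, the last holds). The fingers move at their own pace and stop on an object; "squeeze" is the grip in N (left out, the last holds). Time passes only in rows, so rows that do not move let the fingers close. It gives the time, the measured TCP pose, the force and the opening at its end, in the units of the state.
- robot.get_state(): the state, without advancing time (a new reading comes with each control period).
- imaging.snapshot(name): name is "scene" or "top" or "wrist"; returns (picture, depth): 480x640x3 uint8, blue, green, red; 480x640 float32, m along the optical axis (not along the pixel's ray), 0 where there is no reading.
- imaging.calibration(name): a dict with "vertical_fov" (degrees; the focal length in pixels is half the picture's height over the tangent of half this angle, whatever the lens; pixels are square), "cx", "cy" (the principal point, pixels), "R" (3x3) and "t" (3): a world point X has camera coordinates R X + t. Camera axes: x right, y down, z forward; pixel columns grow to the right and rows downward; lengths in m; the calibration is good to about 2 mm. A picture is of the moment at which its call begins: read the wrist's pose just before it. calibration takes no time and is no camera call; for the wrist camera it gives the pose at the moment of the call.
- robot.job_done(): hands the job in, once; it reports no verdict.
Trained networks look in the newest picture that a camera, given by its name, has taken for a name from the list of things; names that differ only in an ending like _2 or _b are one class to them, and where a whole thing is asked for, a point or a joint stands for the part that bears it (a point fixed in the world has none). Each returns a list of dicts, best first, with "conf" (0 to 1); they miss things now and then, are a little off and sometimes report something else, mostly with a low value. They report only what shows in the picture. A call takes as long as a camera call. They do not tell look-alikes from the thing itself.
- models.search_frame(camera, query): "bbox" ([left, top, right, bottom] in pixels, round what is visible of it).
- models.spot_point(camera, query): "uv" ([column, row] in pixels: a listed point, or the origin of a listed thing).
The state is a dict: "time_s": time; "joint_positions": joint angles; "dq": joint speeds; "joint_efforts": joint torques, N m; "ee_pos": TCP position; "orientation": TCP orientation; "ft_force": force on the tool from outside, world axes, zero at the start; "torque": the same for the moment, N m; "gripper_width": finger opening in m.
Only numpy, scipy, OpenCV 4.12 (cv2) and the standard library are available. Lean on these libraries where they do the work, as an engineer would, in place of code of your own. Each camera call takes 0.05 s, during which the arm holds its last target. There are 200 camera calls.

## Task

A 3D-printed spacer has swollen and wedged itself under the two keeper rails of the aluminium trimming jig. Take the square hardwood block and, with the block and not with the gripper's fingers, knock the spacer sideways along the slot until it is wholly clear of the rails on the landing with the end stop; then stand the block back upright on the bench, lift the spacer out and lay it flat, right way up, in the black parts tray.

Things in the scene. Friction and masses are not known exactly. Their poses are not given: they have to be found in the camera images.
- block_center (a point): Square hardwood block, 36 x 36 mm, 110 mm tall, 0.11 kg, standing loose on the bench; the point is its centre, 55 mm up; x and y normal to its sides, z up. Not it: the round wooden dowel (38 mm wide, 75 mm tall) and white bottle (36 mm wide, 78 mm tall) that stand near it, in any order, centres 90 mm or more apart.
- spacer_center (a point): Wedged grey printed spacer, 0.09 kg, black disc on top. Upside-down T: flange 70 (x) by 44 (y) mm, 10 thick; on it a body 40 (x) by 44 (y) mm, 32 high; 42 mm tall in all. The point is its centre, 21 mm above its underside; z up. It starts in line with the jig's axes, flat on the jig's base, its top 54 mm above the bench, its centre at jig x = 0, y = -4 to +8 mm.
- jig: Fixed aluminium jig; origin on the bench below mid-slot, z up, slot along y. Base x +-63, y -80 to 120 mm, top 12 mm up. Two rails, y -25 to 25 mm, tops 32 mm up, overhang the flange by 8 mm a side; open gap 54 mm wide between them. A spring in the +x rail pinches the flange (5 to 15 N to slide) until the spacer's centre passes y = 18 mm. Push towards +y, the landing; both ends of the base are open and flat.
- landing (a point): Point on top of the jig's base (12 mm above the bench) at the middle of the flat landing, 68 mm along the jig's +y axis from its origin; axes as the jig's. Centred here the spacer is 21 mm past the rails; it is clear of them when its centre is no more than 21 mm short of here. A 10 mm high end stop halts it 22 mm beyond.
- tray: Black plastic parts tray, open on top, fixed, empty: 140 mm (x) by 160 mm (y), rim 30 mm above the bench, walls and floor 4 or 5 mm thick. Origin at the centre of its underside on the bench; z up.
Mind the look-alikes: they are no part of the job. Leave any red look-alike of the part that bears block_center alone. Leave any pink look-alike of the part that bears spacer_center alone.

How it is judged:
By the outcome, as a careful person would: the job done as asked, in the order asked, and still so for the second after the job is handed in, with the robot touching nothing.
It also fails if it takes over 70 s, if anything falls off the work surface, if the arm or the gripper's body presses on something with over 40 N, if the wrist force passes 120 N, or if a joint passes its speed limit or range.

## Working session

There is one attempt and no reset: what is moved stays moved. The work goes in short steps, Python scripts to look and compute and a tool call to move; the robot and the scene stay as the last step left them, time stands still between calls to the robot, and variables do not carry over. Pictures are saved under pics/ and viewed, about 8 in all and at most 12, crops included, and the job is handed in when it is done.

Besides the shell and the picture viewer there is one more tool, called after "Call:" by a JSON object that holds its "name" and its "arguments", one argument or row to a line. drive_tool: Moves the arm, as the interface text tells. Its arguments: {"type":"object","properties":{"deltas":{"type":"array"},"grip":{"type":"number"},"squeeze":{"type":"number"}},"required":["deltas"]}

```bash
mkdir -p pics; ls
cat > h.py <<'E'
import numpy as np, cv2
from bench import robot, imaging, models
def cal(n):
    c=imaging.calibration(n); f=240/np.tan(np.radians(c["vertical_fov"])/2)
    return f,c["cx"],c["cy"],np.array(c["R"]),np.array(c["t"])
def pt(n,uv,z):   # ray to plane z
    f,cx,cy,R,t=cal(n); d=R.T@np.array([(uv[0]-cx)/f,(uv[1]-cy)/f,1]); o=-R.T@t
    return o+d*(z-o[2])/d[2]
def cloud(n,D):
    f,cx,cy,R,t=cal(n); v,u=np.mgrid[:480,:640]
    P=np.stack([(u-cx)/f*D,(v-cy)/f*D,D],-1); return (P-t)@R
def proj(n,X):
    f,cx,cy,R,t=cal(n); c=R@np.array(X)+t; return [f*c[0]/c[2]+cx,f*c[1]/c[2]+cy]
E
python3 - <<'E'
from h import *
for n in("top","scene"):
    I,D=imaging.snapshot(n); cv2.imwrite(f"pics/{n}0.png",I); np.save(f"{n}0.npy",D)
    P=cloud(n,D)
    for q in("block_center","spacer_center","jig","landing","tray"):
        for r in models.spot_point(n,q)[:3]:
            u,v=map(int,np.round(r["uv"])); 
            print(n,q,round(r["conf"],2),u,v,P[min(max(v,0),479),min(max(u,0),639)].round(3))
print(robot.get_state())
E
```

```text
pics
top block_center 0.93 527 176 [ 0.601 -0.381  0.103]
top block_center 0.82 512 223 [ 0.518 -0.355  0.1  ]
top block_center 0.6 533 267 [ 0.444 -0.391  0.096]
top spacer_center 0.9 302 300 [0.378 0.004 0.044]
top spacer_center 0.61 306 216 [0.528 0.001 0.058]
top jig 0.56 308 216 [ 0.529 -0.002  0.054]
top landing 0.69 272 220 [0.525 0.066 0.016]
top tray 0.74 121 252 [0.458 0.349 0.006]
scene block_center 0.93 139 188 [ 0.461 -0.395  0.079]
scene block_center 0.81 110 244 [ 0.624 -0.378  0.082]
scene block_center 0.67 138 222 [ 0.543 -0.363  0.066]
scene spacer_center 0.87 337 206 [0.396 0.009 0.043]
scene spacer_center 0.56 324 258 [0.553 0.011 0.052]
scene jig 0.63 320 266 [0.553 0.003 0.027]
scene landing 0.73 354 269 [0.535 0.067 0.013]
scene tray 0.97 497 262 [0.453 0.342 0.004]
{'time_s': 0.6, 'joint_positions': array([ 1.17180287e+00,  2.16871965e-01,  1.61338771e+00,  2.34991272e-05,
        1.31127130e+00, -1.12224334e-01]), 'dq': array([-0.00133768,  0.00094016, -0.00076586, -0.0002989 ,  0.00058156,
        0.00052939]), 'joint_efforts': array([-8.89949865e-05, -3.96564209e+01, -3.04039407e+01, -1.55957396e-04,
        9.93845097e-04,  5.06001896e-06]), 'ee_pos': array([0.17678215, 0.59950742, 0.2313241 ]), 'orientation': array([-2.53835538e-05,  8.00893423e-01,  5.98806917e-01,  2.08718610e-05]), 'ft_force': array([ 0.36744985, -0.51034314,  0.06288644]), 'torque': array([-0.03389281,  0.0085896 ,  0.04456283]), 'gripper_width': 0.08545433036538297}
```

View pics/top0.png

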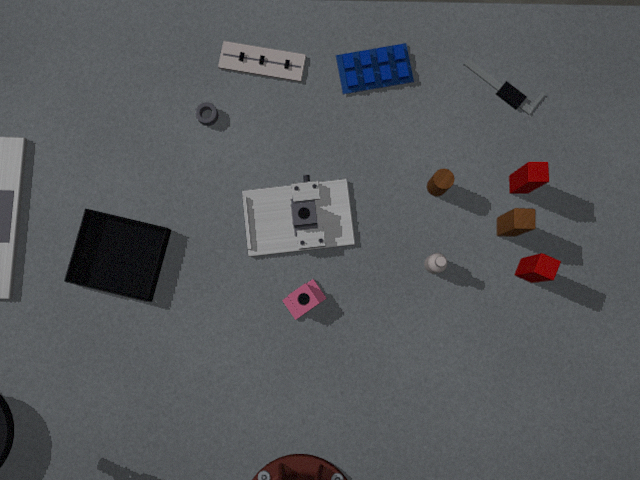

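View pics/scene0.png

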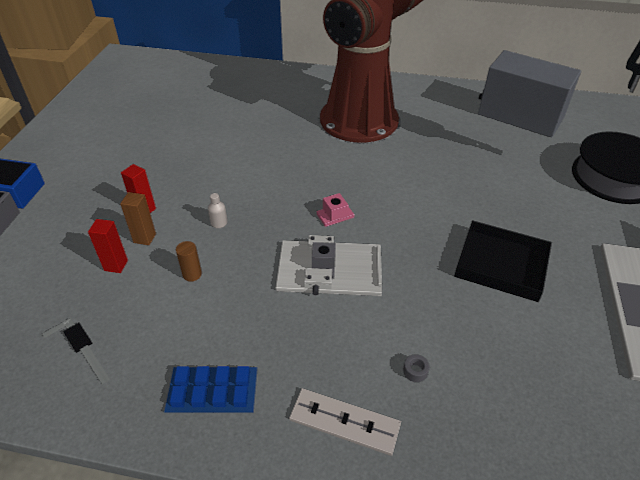

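The top picture shows the brown block at (517,222), between red look-alikes at (529,177) and (537,268). The grey spacer is in the jig at (304,213), with the landing and end stop to its left around (250–285,220). The pink look-alike is at (304,300) and the tray at (120,255). The scene picture shows the same layout, so next I measure precisely.

Run:
```python
from h import *
I=cv2.imread("pics/top0.png"); D=np.load("top0.npy"); P=cloud("top",D); n="top"
def win(u0,v0,u1,v1):
    m=np.zeros((480,640),bool); m[v0:v1,u0:u1]=1; return m
def rect(m,z,name):
    m=m.astype(np.uint8); k,l,s,c=cv2.connectedComponentsWithStats(m); i=1+np.argmax(s[1:,4])
    v,u=np.where(l==i)
    X=np.array([pt(n,(a,b),z)[:2] for a,b in zip(u,v)])*1000
    (c,s,a)=cv2.minAreaRect(X.astype(np.float32)); print(name,len(u),"c",np.round(c,1),"size",np.round(s,1),"ang",round(a,1),"mean",X.mean(0).round(1)); return X
H=I.astype(int)
print("block z pct",np.percentile(P[...,2][win(495,205,538,240)],[5,50,95]))
for nm,w in(("block",(490,200,540,242)),("redA",(505,155,555,198)),("redB",(510,250,565,288))):
    m=win(*w)&(P[...,2]>0.098); rect(m,0.110,nm)
# jig by brightness / height
z=P[...,2]
print("jig base z",np.median(z[win(262,205,285,235)]), "floor z",np.median(z[win(330,320,400,380)]))
g=H.min(-1); m=win(230,165,365,265)&(g>95); rect(m,0.012,"jig")
m=win(285,195,325,235)&(z>0.045); rect(m,0.054,"spacer")
m=win(297,205,312,222)&(H.max(-1)<35); rect(m,0.054,"disc")
m=win(55,200,180,310)&(H.max(-1)<45); rect(m,0.03,"tray")
m=win(55,200,180,310)&(z>0.018); rect(m,0.03,"trayrim")
for w,nm in(((425,165,458,198),"dowel"),((422,250,450,275),"bottle")):
    rect(win(*w)&(z>0.05),0.075,nm)
c=np.hstack([cv2.resize(I[160:270,235:365],(520,440),interpolation=cv2.INTER_CUBIC),cv2.resize(I[160:270,485:555],(280,440),interpolation=cv2.INTER_CUBIC)])
cv2.imwrite("pics/crop1.png",np.clip(c*1.5,0,255))
```

```text
block z pct [-0.00168611  0.04366415  0.11244975]
block 488 c [ 524.2 -369.5] size [39.  37.4] ang 88.8 mean [ 524.3 -370.5]
redA 501 c [ 604.7 -394.9] size [38.6 40.4] ang 1.3 mean [ 605.5 -395.1]
redB 519 c [ 444.2 -406.7] size [39.6 38. ] ang 67.8 mean [ 443.9 -406.9]
jig base z 0.012236298855284856 floor z 0.0005275594692595476Traceback (most recent call last):
  File "<stdin>", line 17, in <module>
  File "<stdin>", line 8, in rect
  File "h.py", line 7, in pt
    f,cx,cy,R,t=cal(n); d=R.T@np.array([(uv[0]-cx)/f,(uv[1]-cy)/f,1]); o=-R.T@t
                ~~~^^^
  File "h.py", line 4, in cal
    c=imaging.calibration(n); f=240/np.tan(np.radians(c["vertical_fov"])/2)
ValueError: time passes only in moves, steps and waits
```

```bash
python3 - <<'E'
s=open('h.py').read()
s=s.replace('def cal(n):','_c={}\ndef cal(n):\n    if n in _c: return _c[n]').replace('    return f,c["cx"]','    _c[n]=f,c["cx"]').replace('np.array(c["t"])\n','np.array(c["t"])\n    return _c[n]\n',1)
open('h.py','w').write(s)
E
cat > m1.py <<'E'
from h import *
I=cv2.imread("pics/top0.png"); D=np.load("top0.npy"); P=cloud("top",D); n="top"
def win(u0,v0,u1,v1):
    m=np.zeros((480,640),bool); m[v0:v1,u0:u1]=1; return m
def rect(m,z,name):
    m=m.astype(np.uint8); k,l,s,c=cv2.connectedComponentsWithStats(m)
    if k<2: return print(name,"none")
    i=1+np.argmax(s[1:,4])
    v,u=np.where(l==i)
    X=np.array([pt(n,(a,b),z)[:2] for a,b in zip(u,v)])*1000
    (c,s,a)=cv2.minAreaRect(X.astype(np.float32)); print(name,len(u),"c",np.round(c,1),"size",np.round(s,1),"ang",round(a,1),"mean",X.mean(0).round(1)); return X
H=I.astype(int); z=P[...,2]
for t in(.1,.104,.107):
  for nm,w in(("block",(490,200,540,242)),("redA",(505,155,555,198)),("redB",(510,250,565,288))):
    rect(win(*w)&(z>t),0.110,nm)
g=H.min(-1); m=win(230,165,365,265)&(g>85); rect(m,0.012,"jig")
rect(win(230,165,365,265)&(z>.007)&(g>60),0.012,"jigz")
rect(win(285,195,325,235)&(z>0.045)&(g<85),0.054,"spacer")
rect(win(297,205,312,222)&(H.max(-1)<35),0.054,"disc")
rect(win(55,200,180,310)&(H.max(-1)<30),0.03,"tray")
rect(win(55,200,180,310)&(z>0.022),0.03,"trayrim")
for w,nm in(((425,165,458,198),"dowel"),((422,250,450,275),"bottle")):
    rect(win(*w)&(z>0.06),0.075,nm)
c=np.hstack([cv2.resize(I[160:270,235:365],(520,440),interpolation=cv2.INTER_CUBIC),cv2.resize(I[160:270,485:555],(280,440),interpolation=cv2.INTER_CUBIC)])
cv2.imwrite("pics/crop1.png",np.clip(c*1.5,0,255))
E
python3 m1.py
```

```text
block 478 c [ 524.6 -370.4] size [37.3 36.7] ang 89.1 mean [ 524.5 -370.7]
redA 489 c [ 604.7 -395.2] size [38.6 39.8] ang 1.3 mean [ 605.7 -395.4]
redB 510 c [ 444.2 -407.1] size [38.6 38. ] ang 67.4 mean [ 443.9 -407.2]
block 461 c [ 524.7 -371.3] size [35.6 36.5] ang 89.1 mean [ 524.7 -371.3]
redA 453 c [ 606.5 -396.1] size [35.1 37.9] ang 1.3 mean [ 606.5 -396.3]
redB 487 c [ 444.  -407.5] size [37.6 38. ] ang 67.3 mean [ 443.8 -407.9]
block 430 c [ 524.8 -371.2] size [35.6 36.3] ang 88.8 mean [ 524.9 -371.9]
redA 433 c [ 606.5 -396.8] size [35.1 36.6] ang 1.3 mean [ 606.7 -396.7]
redB 461 c [ 444.4 -407.9] size [37.3 36.9] ang 67.3 mean [ 444.2 -408.2]
jig 11525 c [537.9  20.7] size [188.4 254.7] ang 1.4 mean [541.6  26.2]
jigz 6774 c [534.   19.1] size [130.2 200. ] ang 8.0 mean [531.8  19.2]
spacer 521 c [533.    5.6] size [40.8 42.3] ang 7.8 mean [532.8   5.5]
disc 100 c [533.8   6. ] size [18.3 19.9] ang 1.4 mean [534.2   5.6]
tray 6665 c [451.5 346.3] size [166.3 138.5] ang 78.2 mean [451.  346.1]
trayrim 909 c [451.5 349.5] size [162.7 139.8] ang 78.2 mean [451.1 352.2]
dowel 383 c [ 597.1 -240.5] size [38.4 37.3] ang 0.1 mean [ 597.3 -240.5]
bottle 102 c [ 451.4 -234.3] size [20.9 17.6] ang 89.9 mean [ 450.8 -235.4][ WARN:0@0.805] global loadsave.cpp:1063 imwrite_ Unsupported depth image for selected encoder is fallbacked to CV_8U.
```

View pics/crop1.png

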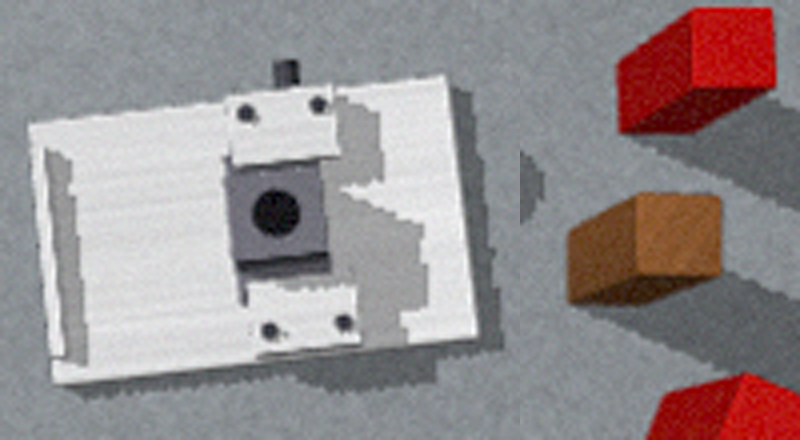

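The block is at (524.8, −371.5) with yaw about −1°. The jig has yaw about +6–8° and its slot runs roughly along world +y. The crop confirms the rails either side of the spacer and the end stop on the left. I'll move over the block now.

Call:
{"name": "drive_tool", "arguments": {
  "deltas": [
    [0, 0, 0, 0, 0, 0.186],
    [0, 0, 0, 0, 0, 0.186],
    [0, 0, 0, 0, 0, 0.186],
    [0, 0, 0, 0, 0, 0.186],
    [0, 0, 0, 0, 0, 0.186],
    [0, 0, 0, 0, 0, 0.186],
    [0, 0, 0, 0, 0, 0.186],
    [0, 0, 0, 0, 0, 0]
  ],
  "grip": 56
}}

```text
time_s: 1.6
ee_pos: [0.1768, 0.5997, 0.2318]
orientation: [-0.0, 1.0, -0.016, 0.0]
ft_force: [-0.0, -0.2, 0.1]
gripper_width: 0.0562
```

```bash
cat > m2.py <<'E'
from m1 import *
# jig long-edge fits from depth+colour mask (exclude knob columns)
m=win(230,165,365,265)&(z>.007)&(g>60)
lo=[];hi=[]
for u in list(range(252,284))+list(range(325,346)):
    v=np.where(m[:,u])[0]
    hi.append(pt(n,(u,v.min()-.5),.012)[:2]); lo.append(pt(n,(u,v.max()+.5),.012)[:2])
for e in(hi,lo):
    e=np.array(e,np.float32); l=cv2.fitLine(e,cv2.DIST_HUBER,0,0.001,0.001).ravel(); d=l[:2]*np.sign(l[1]); print("edge yaw",np.degrees(np.arctan2(-d[0],d[1])).round(2),l[2:])
lf=[];rt=[]
for v in range(195,245):
    u=np.where(m[v])[0]; lf.append(pt(n,(u.min()-.5,v),.012)[:2]); rt.append(pt(n,(u.max()+.5,v),.012)[:2])
for e in(lf,rt):
    e=np.array(e,np.float32); l=cv2.fitLine(e,cv2.DIST_HUBER,0,0.001,0.001).ravel(); d=l[:2]*np.sign(l[0]); print("end yaw",np.degrees(np.arctan2(d[1],d[0])).round(2),l[2:])
E
sed -i 's/^c=np.hstack/if 0: c=np.hstack/; s/^cv2.imwrite/if 0: cv2.imwrite/' m1.py; python3 m2.py | tail -4; python3 -c "
from h import *; s=robot.get_state(); print(s['time_s'],s['ee_pos'],s['orientation'])"
```

```text
edge yaw 8.16 [0.5954319  0.02119172]
edge yaw 7.89 [0.4684924 0.0187497]
end yaw 7.99 [0.5354442  0.12029146]
end yaw 8.22 [ 0.5304897  -0.08249021]
1.6 [0.17683393 0.59967148 0.23178676] [-3.66983116e-04  9.99877285e-01 -1.56607373e-02  1.49765101e-04]
```

Call:
{"name": "drive_tool", "arguments": {
  "deltas": [
    [21, 53.3, 0, 0, 0, 0],
    [21, 53.3, 0, 0, 0, 0],
    [21, 53.3, 0, 0, 0, 0],
    [21, 53.3, 0, 0, 0, 0],
    [21, 53.3, 0, 0, 0, 0],
    [21, 53.3, 0, 0, 0, 0],
    [21, 53.3, 0, 0, 0, 0],
    [21, 53.3, 0, 0, 0, 0],
    [21, 53.3, 0, 0, 0, 0],
    [21, 53.3, 0, 0, 0, 0],
    [21, 53.3, 0, 0, 0, 0],
    [21, 53.3, 0, 0, 0, 0],
    [21, 53.3, 0, 0, 0, 0],
    [21, 53.3, 0, 0, 0, 0],
    [21, 53.3, 0, 0, 0, 0],
    [21, 53.3, 0, 0, 0, 0],
    [21, 53.3, 0, 0, 0, 0],
    [21, 53.3, 0, 0, 0, 0]
  ]
}}

```text
time_s: 3.85
ee_pos: [0.569, -0.3859, 0.238]
orientation: [-0.002, 1.0, 0.019, 0.011]
ft_force: [0.7, 0.4, 0.0]
gripper_width: 0.056
```

```bash
cat > go.py <<'E'
# usage: go.py x y z az_deg (mm) -> tool shift
import sys; from h import *
s=robot.get_state(); w,x,y,zz=s["orientation"]; from scipy.spatial.transform import Rotation as Rt
R=Rt.from_quat([x,y,zz,w]).as_matrix(); p=s["ee_pos"]*1000
az=np.degrees(np.arctan2(R[1,0],R[0,0]))
print("t",round(s["time_s"],2),"p",p.round(1),"az",az.round(2),"tilt",(R[:,2]).round(4),"F",s["ft_force"].round(1),"w",round(s["gripper_width"]*1000,1),"q6",s["joint_positions"][5].round(2))
if len(sys.argv)>3:
    d=np.array(list(map(float,sys.argv[1:4])))-p; print("tool shift",(R.T@d).round(1))
    if len(sys.argv)>4: t=np.radians(float(sys.argv[4])); T=np.array([[np.cos(t),np.sin(t),0],[np.sin(t),-np.cos(t),0],[0,0,-1]]).T.T; print("turn",Rt.from_matrix(R.T@T).as_rotvec().round(3))
E
python3 go.py 525 -371.5 231 -1
python3 - <<'E'
from h import *
I,D=imaging.snapshot("wrist"); cv2.imwrite("pics/w1.png",I); P=cloud("wrist",D)
m=((P[...,2]>.104)&(P[...,2]<.125)).astype(np.uint8)
k,l,s,c=cv2.connectedComponentsWithStats(m)
for i in range(1,k):
    if s[i,4]>300:
        X=P[l==i]; print(s[i],cv2.minAreaRect((X[:,:2]*1000).astype(np.float32)),I[l==i].mean(0).round(),np.median(X[:,2]))
E
```

```text
t 3.85 p [ 569.  -385.9  238. ] az 2.15 tilt [ 0.0228  0.0042 -0.9997] F [0.7 0.4 0. ] w 56.0 q6 -0.75
tool shift [-43.6 -16.    6. ]
turn [-0.004 -0.023  0.055]
[ 232  182   50   50 2401] ((527.3684692382812, -379.8654479980469), (36.23976135253906, 36.1090087890625), 89.0250244140625) [ 68.  94. 131.] 0.10748524926730545
[ 342  218   49   47 2185] ((609.1423950195312, -404.244140625), (36.285858154296875, 36.107421875), 1.263927698135376) [ 40.  41. 165.] 0.10777752676749912
[ 119  221   61   59 2251] ((446.6100158691406, -415.7922058105469), (36.53498077392578, 35.958656311035156), 67.3884506225586) [ 57.  58. 168.] 0.10750555709844233
```

View pics/w1.png

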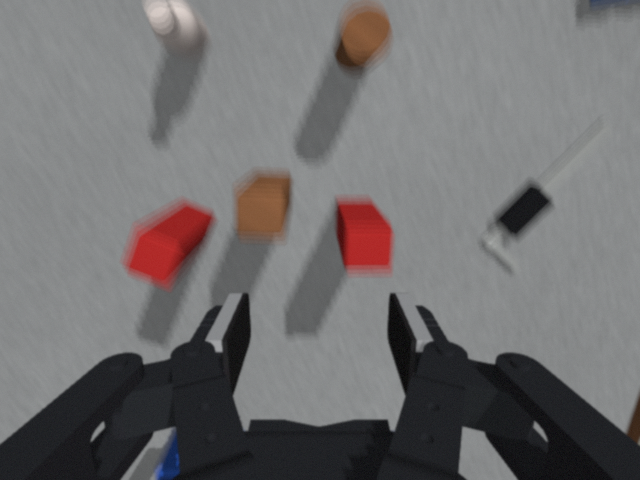

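The wrist picture shows the brown block at (263,205) between the reds at (170,243) and (364,235). It is motion-blurred because the arm was still settling, so I'll correct the pose, settle and re-measure at rest.

Call:
{"name": "drive_tool", "arguments": {
  "deltas": [
    [-22, -8, 3, -0.004, -0.023, 0.055],
    [-21, -8, 3, 0, 0, 0],
    [0, 0, 0, 0, 0, 0],
    [0, 0, 0, 0, 0, 0]
  ]
}}

```text
time_s: 4.4
ee_pos: [0.5272, -0.3802, 0.2274]
orientation: [0.003, 1.0, -0.008, 0.0]
ft_force: [0.5, 0.1, -0.5]
gripper_width: 0.0559
```

```bash
cat > wl.py <<'E'
import sys; from h import *
def look(zl,zh,minA=300,cam="wrist",save=None):
    I,D=imaging.snapshot(cam); P=cloud(cam,D)
    if save: cv2.imwrite(save,I)
    m=((P[...,2]>zl)&(P[...,2]<zh)).astype(np.uint8)
    k,l,s,c=cv2.connectedComponentsWithStats(m)
    for i in range(1,k):
        if s[i,4]>minA:
            X=P[l==i]; r=cv2.minAreaRect((X[:,:2]*1000).astype(np.float32)); print(s[i],np.round(r[0],1),np.round(r[1],1),round(r[2],1),I[l==i].mean(0).round(),np.median(X[:,2]).round(4))
    return I,D,P
if __name__=="__main__": look(float(sys.argv[1]),float(sys.argv[2]))
E
python3 wl.py .100 .125; python3 go.py 525 -371.5 60 -1
```

```text
[ 291  191   52   52 2565] [ 525.4 -371.4] [35.9 36. ] 89.2 [ 61.  89. 130.] 0.1094
[ 402  222   54   51 2521] [ 607.2 -395.8] [36.4 36.3] 1.9 [ 40.  41. 166.] 0.1093
[ 179  236   62   60 2414] [ 444.8 -407.6] [36.8 36.1] 67.6 [ 42.  43. 170.] 0.1093
t 4.45 p [ 527.3 -380.2  227.4] az -0.92 tilt [ 2.0e-04 -5.6e-03 -1.0e+00] F [0.3 0.4 0.4] w 56.1 q6 -0.71
tool shift [ -2.5  -9.6 167.3]
turn [ 0.006 -0.     0.001]
```

Call:
{"name": "drive_tool", "arguments": {
  "deltas": [
    [-2, -8.5, 0, 0.006, 0, 0],
    [0, 0, 0, 0, 0, 0],
    [0, 0, 30, 0, 0, 0],
    [0, 0, 35, 0, 0, 0],
    [0, 0, 35, 0, 0, 0],
    [0, 0, 20, 0, 0, 0],
    [0, 0, 0, 0, 0, 0]
  ]
}}

```text
time_s: 5.32
ee_pos: [0.5299, -0.3721, 0.1079]
orientation: [0.002, 1.0, -0.006, 0.003]
ft_force: [-0.3, 0.2, 0.4]
gripper_width: 0.0558
```

```bash
python3 go.py 525.4 -371.4 54 -1
```

```text
t 5.33 p [ 529.9 -372.1  107.9] az -0.66 tilt [ 0.0069 -0.0046 -1.    ] F [-0.3  0.2  0.4] w 55.8 q6 -0.71
tool shift [-4.8 -0.9 53.9]
turn [ 0.004 -0.007  0.006]
```

Call:
{"name": "drive_tool", "arguments": {
  "deltas": [
    [-4.5, -1, 0, 0.004, -0.007, 0],
    [0, 0, 18, 0, 0, 0],
    [-1, 0, 18, 0, 0, 0],
    [-1, 0, 10, 0, 0, 0],
    [0, 0, 3, 0, 0, 0],
    [0, 0, 0, 0, 0, 0]
  ]
}}

```text
time_s: 6.08
ee_pos: [0.5252, -0.373, 0.0594]
orientation: [0.002, 1.0, -0.006, 0.002]
ft_force: [0.1, 0.3, -0.1]
gripper_width: 0.0563
```

```bash
python3 go.py 525.4 -371.4 54 -1
```

```text
t 6.08 p [ 525.2 -373.    59.4] az -0.65 tilt [ 0.0042 -0.0044 -1.    ] F [ 0.1  0.3 -0.1] w 56.3 q6 -0.71
tool shift [ 0.1 -1.7  5.4]
turn [ 0.004 -0.004  0.006]
```

Call:
{"name": "drive_tool", "arguments": {
  "deltas": [
    [0, -1.5, 4, 0.004, -0.004, 0.006],
    [0, 0, 0, 0, 0, 0],
    [0, 0, 0, 0, 0, 0]
  ]
}}

```text
time_s: 6.45
ee_pos: [0.526, -0.3721, 0.0563]
orientation: [0.001, 1.0, -0.009, 0.001]
ft_force: [-0.6, -0.1, -0.8]
gripper_width: 0.056
```

Call:
{"name": "drive_tool", "arguments": {
  "deltas": [
    [0, 0, 0, 0, 0, 0],
    [0, 0, 0, 0, 0, 0],
    [0, 0, 0, 0, 0, 0],
    [0, 0, 0, 0, 0, 0]
  ],
  "grip": 25,
  "squeeze": 100
}}

```text
time_s: 6.95
ee_pos: [0.5264, -0.3724, 0.0569]
orientation: [0.001, 1.0, -0.009, 0.001]
ft_force: [0.1, -0.2, 0.5]
gripper_width: 0.0352
```

```bash
python3 go.py 525.4 -371.4 54 -1
```

```text
t 6.95 p [ 526.4 -372.4   56.9] az -1.02 tilt [ 0.0027 -0.0024 -1.    ] F [ 0.1 -0.2  0.5] w 35.2 q6 -0.71
tool shift [-1.1 -1.   2.9]
turn [ 0.002 -0.003 -0.   ]
```

Call:
{"name": "drive_tool", "arguments": {
  "deltas": [
    [0, 0, -10, 0, 0, 0],
    [0, 0, -30, 0, 0, 0],
    [0, 0, -35, 0, 0, 0],
    [0, 0, -35, 0, 0, 0],
    [0, 0, -20, 0, 0, 0],
    [0, 0, 0, 0, 0, 0]
  ]
}}

```text
time_s: 7.7
ee_pos: [0.5248, -0.371, 0.1905]
orientation: [-0.0, 1.0, -0.009, -0.0]
ft_force: [0.6, -0.7, -1.2]
gripper_width: 0.0351
```

```bash
python3 go.py 542 -64 175 -1
```

```text
t 7.7 p [ 524.8 -371.   190.5] az -1.02 tilt [-4.e-04  3.e-04 -1.e+00] F [ 0.6 -0.7 -1.2] w 35.1 q6 -0.71
tool shift [  11.7 -307.3   15.6]
turn [-0.  0. -0.]
```

Call:
{"name": "drive_tool", "arguments": {
  "deltas": [
    [1, -25, 0, 0, 0, 0],
    [2, -50, 0, 0, 0, 0],
    [2, -50, 0, 0, 0, 0],
    [2, -50, 0, 0, 0, 0],
    [2, -50, 0, 0, 0, 0],
    [2, -45, 0, 0, 0, 0],
    [0, -15, 0, 0, 0, 0],
    [0, 0, 0, 0, 0, -0.157],
    [0, 0, 0, 0, 0, 0]
  ]
}}

```text
time_s: 8.82
ee_pos: [0.5296, -0.0658, 0.1751]
orientation: [-0.008, 0.997, 0.072, -0.013]
ft_force: [-0.2, -0.3, -0.9]
gripper_width: 0.0348
```

```bash
python3 go.py 542 -61 73 8
python3 - <<'E'
from wl import *
# spacer top + block top
I,D,P=look(.046,.060,150,"top")
E
```

```text
t 8.82 p [529.6 -65.8 175.1] az 8.26 tilt [-0.0262  0.015  -0.9995] F [-0.2 -0.3 -0.9] w 34.8 q6 -0.41
tool shift [ 15.4  -1.1 101.8]
turn [-0.019  0.024  0.004]
[301 202  16  24 254] [534.   -1.3] [39.4 28.4] 7.8 [82. 75. 76.] 0.0546
[428 253  19  20 194] [ 450.9 -235.8] [34.2 32.7] 1.4 [ 96.  97. 101.] 0.0521
```

Call:
{"name": "drive_tool", "arguments": {
  "deltas": [
    [12, -1, 0, -0.019, 0.024, 0.004],
    [0, 0, 0, 0, 0, 0],
    [0, 0, 0, 0, 0, 0]
  ]
}}

```text
time_s: 9.25
ee_pos: [0.5419, -0.0641, 0.1741]
orientation: [0.001, 0.998, 0.067, 0.0]
ft_force: [-0.6, 0.4, -1.6]
gripper_width: 0.0348
```

```bash
python3 go.py 542 -61 73 8
```

```text
t 9.25 p [541.9 -64.1 174.1] az 7.63 tilt [ 0.001  -0.0013 -1.    ] F [-0.6  0.4 -1.6] w 34.8 q6 -0.38
tool shift [  0.5  -3.2 101.1]
turn [ 0.001 -0.001 -0.007]
```

Call:
{"name": "drive_tool", "arguments": {
  "deltas": [
    [0, -1, 20, 0, 0, -0.007],
    [0, -1, 30, 0, 0, 0],
    [0, 0, 25, 0, 0, 0],
    [0, 0, 12, 0, 0, 0],
    [0, 0, 0, 0, 0, 0],
    [0, 0, 0, 0, 0, 0]
  ]
}}

```text
time_s: 10.0
ee_pos: [0.5447, -0.0643, 0.0879]
orientation: [0.002, 0.998, 0.068, 0.003]
ft_force: [0.4, 0.2, -1.1]
gripper_width: 0.0353
```

```bash
python3 go.py 542 -61 73 8;python3 - <<'E'
from h import *
I,D=imaging.snapshot("scene"); np.save("s1.npy",D)
cv2.imwrite("pics/s1.png",cv2.resize(np.clip(I[180:320,230:430].astype(float)*1.4,0,255).astype(np.uint8),(800,560),interpolation=cv2.INTER_CUBIC))
E
```

```text
t 10.0 p [544.7 -64.3  87.9] az 7.82 tilt [ 0.0069 -0.0031 -1.    ] F [ 0.4  0.2 -1.1] w 35.3 q6 -0.38
tool shift [-2.3 -3.7 14.8]
turn [ 0.004 -0.006 -0.003]
```

View pics/s1.png

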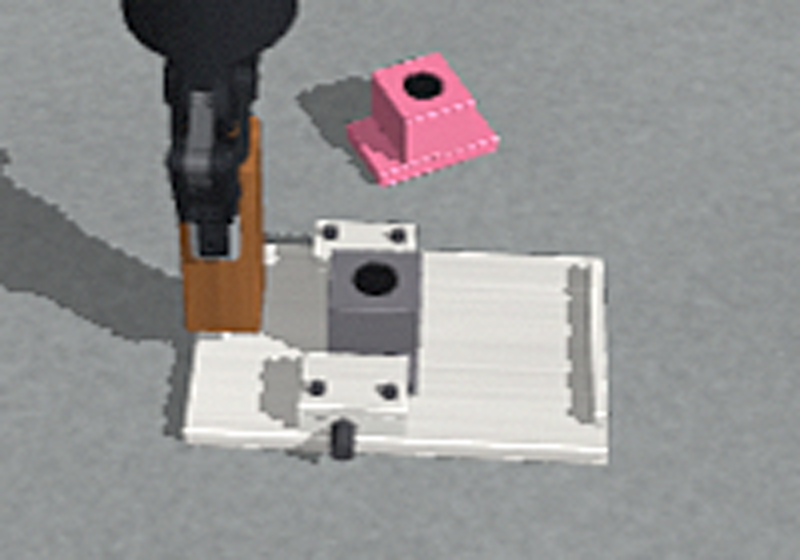

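The scene crop shows the block held upright at (225,260) behind the spacer, which is at (375,300). The path through the rails is clear and the pink look-alike stands off to the side. I'll lower a little more, then push.

Call:
{"name": "drive_tool", "arguments": {
  "deltas": [
    [-2, 0, 6, 0.004, -0.006, -0.003],
    [0, 0, 6, 0, 0, 0],
    [0, 0, 1, 0, 0, 0],
    [0, 0, 0, 0, 0, 0]
  ]
}}

```text
time_s: 10.55
ee_pos: [0.5442, -0.065, 0.0761]
orientation: [0.0, 0.998, 0.07, 0.002]
ft_force: [0.4, -0.1, -1.7]
gripper_width: 0.0352
```

```bash
python3 go.py 531 20.5 73 8
```

```text
t 10.55 p [544.2 -65.   76.1] az 8.0 tilt [ 3.7e-03 -7.0e-04 -1.0e+00] F [ 0.4 -0.1 -1.7] w 35.2 q6 -0.39
tool shift [ -1.1 -86.5   3. ]
turn [ 0.001 -0.004  0.   ]
```

Approach to near contact first.

Call:
{"name": "drive_tool", "arguments": {
  "deltas": [
    [-1, -8, 1, 0.001, -0.004, 0],
    [0, -10, 0, 0, 0, 0],
    [0, -6, 0, 0, 0, 0],
    [0, -8, 0, 0, 0, 0],
    [0, -8, 0, 0, 0, 0],
    [0, 0, 0, 0, 0, 0]
  ]
}}

```text
time_s: 11.3
ee_pos: [0.5376, -0.0242, 0.0757]
orientation: [0.002, 0.997, 0.071, 0.0]
ft_force: [0.9, -0.6, -1.5]
gripper_width: 0.0351
```

```bash
python3 go.py 531 20.5 73 8
```

```text
t 11.3 p [537.6 -24.2  75.7] az 8.12 tilt [ 5.0e-04 -4.5e-03 -1.0e+00] F [ 0.9 -0.6 -1.5] w 35.1 q6 -0.31
tool shift [ -0.2 -45.2   2.5]
turn [0.005 0.    0.002]
```

Call:
{"name": "drive_tool", "arguments": {
  "deltas": [
    [0, -7, 0, 0.004, 0, 0.002],
    [0, -7, 0, 0, 0, 0],
    [0, -7, 0, 0, 0, 0],
    [0, -7, 0, 0, 0, 0],
    [0, 0, 0, 0, 0, 0]
  ]
}}

```text
time_s: 11.92
ee_pos: [0.5334, 0.0061, 0.0757]
orientation: [-0.001, 0.998, 0.069, 0.0]
ft_force: [-0.1, 0.3, -1.4]
gripper_width: 0.0352
```

```bash
python3 go.py 531 20.5 73 8; python3 wl.py 2>/dev/null
python3 - <<'E'
from wl import *
I,D,P=look(.046,.060,100,"top")
E
```

```text
t 11.93 p [533.4   6.1  75.7] az 7.95 tilt [ 1.0e-04  1.4e-03 -1.0e+00] F [-0.1  0.3 -1.4] w 35.2 q6 -0.26
tool shift [ -0.4 -14.6   2.7]
turn [-0.001 -0.    -0.001]
[269 206  28  23 353] [528.4  44.4] [40.9 46.2] 8.3 [83. 77. 77.] 0.0542
[428 253  19  20 190] [ 450.9 -235.4] [34.2 32.4] 1.5 [ 96.  97. 102.] 0.0529
```

Call:
{"name": "drive_tool", "arguments": {
  "deltas": [
    [0, -6, 0, 0, 0, 0],
    [0, -5, 0, 0, 0, 0],
    [0, -4, 0, 0, 0, 0],
    [0, 0, 0, 0, 0, 0]
  ]
}}

```text
time_s: 12.48
ee_pos: [0.5312, 0.0218, 0.0756]
orientation: [-0.001, 0.998, 0.069, 0.0]
ft_force: [-0.6, -0.5, -1.7]
gripper_width: 0.0348
```

```bash
python3 go.py 540 -46 73 8
python3 - <<'E'
from wl import *
I,D,P=look(.046,.060,100,"top")
E
```

```text
t 12.47 p [531.2  21.8  75.6] az 7.92 tilt [-1.0e-04  1.6e-03 -1.0e+00] F [-0.6 -0.5 -1.7] w 34.8 q6 -0.23
tool shift [-0.6 68.4  2.5]
turn [-0.002 -0.    -0.001]
[260 207  27  23 329] [525.9  61.2] [40.6 44. ] 7.9 [85. 79. 79.] 0.0544
[428 253  19  20 194] [ 450.9 -235.6] [32.7 34.4] 89.1 [100. 100. 105.] 0.0529
```

The spacer is now at jig y ≈ 62 mm, which is well clear of the rails. Next I back off, lift the block and stand it on open bench near (535, −160).

Call:
{"name": "drive_tool", "arguments": {
  "deltas": [
    [0, 12, 0, 0, 0, 0],
    [0, 8, 0, 0, 0, 0],
    [0, 0, -25, 0, 0, 0],
    [0, 0, -30, 0, 0, 0],
    [0, 25, -20, 0, 0, 0],
    [0, 45, 0, 0, 0, 0],
    [0, 45, 0, 0, 0, 0],
    [0, 30, 0, 0, 0, 0],
    [0, 0, 0, 0, 0, 0]
  ]
}}

```text
time_s: 13.65
ee_pos: [0.5544, -0.1531, 0.1529]
orientation: [-0.0, 0.998, 0.067, 0.0]
ft_force: [0.6, 0.4, -1.3]
gripper_width: 0.0351
```

```bash
python3 go.py 535 -160 60 8
python3 - <<'E'
from wl import *
I,D,P=look(.046,.060,100,"top")
E
```

```text
t 13.65 p [ 554.4 -153.1  152.9] az 7.68 tilt [ 8.e-04  1.e-04 -1.e+00] F [ 0.6  0.4 -1.3] w 35.1 q6 -0.53
tool shift [-20.2   4.2  92.9]
turn [-0.    -0.001 -0.006]
[260 205  27  25 540] [525.9  61.3] [40.4 44.2] 7.9 [85. 78. 79.] 0.0545
```

Call:
{"name": "drive_tool", "arguments": {
  "deltas": [
    [-16, 4, 0, 0, 0, -0.006],
    [-3, 0, 20, 0, 0, 0],
    [0, 0, 25, 0, 0, 0],
    [0, 0, 20, 0, 0, 0],
    [0, 0, 5, 0, 0, 0],
    [0, 0, 0, 0, 0, 0]
  ]
}}

```text
time_s: 14.45
ee_pos: [0.5296, -0.1547, 0.081]
orientation: [-0.001, 0.997, 0.074, -0.002]
ft_force: [0.6, -1.1, -0.7]
gripper_width: 0.0352
```

```bash
python3 go.py 535 -160 57 8
```

```text
t 14.45 p [ 529.6 -154.7   81. ] az 8.47 tilt [-0.0041  0.0025 -1.    ] F [ 0.6 -1.1 -0.7] w 35.2 q6 -0.56
tool shift [ 4.7  6.1 24. ]
turn [-0.003  0.004  0.008]
```

Call:
{"name": "drive_tool", "arguments": {
  "deltas": [
    [0, 0, 10, -0.003, 0.004, 0],
    [0, 0, 7, 0, 0, 0],
    [0, 0, 3, 0, 0, 0],
    [0, 0, 0, 0, 0, 0]
  ]
}}

```text
time_s: 14.95
ee_pos: [0.5308, -0.155, 0.0618]
orientation: [0.001, 0.997, 0.074, 0.002]
ft_force: [-0.4, 0.2, -1.6]
gripper_width: 0.035
```

```bash
python3 go.py 530 -154.7 57 8
```

```text
t 14.95 p [ 530.8 -155.    61.8] az 8.51 tilt [ 0.0038 -0.0015 -1.    ] F [-0.4  0.2 -1.6] w 35.0 q6 -0.56
tool shift [-0.8 -0.4  4.8]
turn [ 0.002 -0.004  0.009]
```

Call:
{"name": "drive_tool", "arguments": {
  "deltas": [
    [0, 0, 2, 0.002, -0.004, 0],
    [0, 0, 1.5, 0, 0, 0],
    [0, 0, 1, 0, 0, 0],
    [0, 0, 0, 0, 0, 0]
  ]
}}

```text
time_s: 15.45
ee_pos: [0.5315, -0.1554, 0.0576]
orientation: [0.0, 0.997, 0.074, 0.0]
ft_force: [0.3, 0.8, -1.0]
gripper_width: 0.0348
```

```bash
python3 go.py 530 -154.7 57 8
```

```text
t 15.45 p [ 531.5 -155.4   57.6] az 8.51 tilt [ 3.e-04 -4.e-04 -1.e+00] F [ 0.3  0.8 -1. ] w 34.8 q6 -0.56
tool shift [-1.3 -0.9  0.6]
turn [ 0.    -0.     0.009]
```

Call:
{"name": "drive_tool", "arguments": {
  "deltas": [
    [0, 0, 0.8, 0, 0, 0],
    [0, 0, 0.6, 0, 0, 0],
    [0, 0, 0, 0, 0, 0]
  ]
}}

```text
time_s: 15.82
ee_pos: [0.5318, -0.1555, 0.0569]
orientation: [0.0, 0.997, 0.074, 0.0]
ft_force: [0.8, -0.2, -2.1]
gripper_width: 0.0349
```

Call:
{"name": "drive_tool", "arguments": {
  "deltas": [
    [0, 0, 0.8, 0, 0, 0],
    [0, 0, 0.8, 0, 0, 0],
    [0, 0, 0, 0, 0, 0]
  ]
}}

```text
time_s: 16.2
ee_pos: [0.5321, -0.1556, 0.0569]
orientation: [0.0, 0.997, 0.074, 0.0]
ft_force: [-0.1, -0.2, -1.2]
gripper_width: 0.0353
```

Call:
{"name": "drive_tool", "arguments": {
  "deltas": [
    [0, 0, 0, 0, 0, 0],
    [0, 0, 0, 0, 0, 0],
    [0, 0, 0, 0, 0, 0]
  ],
  "grip": 58
}}

```text
time_s: 16.58
ee_pos: [0.5324, -0.1558, 0.0566]
orientation: [0.001, 0.997, 0.074, 0.001]
ft_force: [0.2, 1.2, -0.2]
gripper_width: 0.0581
```

Call:
{"name": "drive_tool", "arguments": {
  "deltas": [
    [0, 0, -15, 0, 0, 0],
    [0, 0, -35, 0, 0, 0],
    [0, 0, -45, 0, 0, 0],
    [0, 0, -40, 0, 0, 0],
    [0, 0, 0, 0, 0, 0]
  ]
}}

```text
time_s: 17.2
ee_pos: [0.5328, -0.1559, 0.1995]
orientation: [0.001, 0.997, 0.074, 0.002]
ft_force: [-0.3, 0.0, -0.2]
gripper_width: 0.0574
```

```bash
python3 go.py 526 61 170 8
python3 - <<'E'
from wl import *
I,D,P=look(.046,.060,150,"top"); print("block"); look(.100,.120,150,"wrist")
E
```

```text
t 17.2 p [ 532.8 -155.9  199.5] az 8.51 tilt [ 0.0041 -0.0022 -1.    ] F [-0.3  0.  -0.2] w 57.4 q6 -0.56
tool shift [  25.2 -215.6   29. ]
turn [ 0.003 -0.004  0.009]
[260 205  27  25 543] [525.9  61.4] [40.4 44.2] 8.0 [84. 78. 78.] 0.0544
block
[ 291  214   57   56 3092] [ 529.6 -154.3] [36.  36.5] 8.4 [ 57.  84. 122.] 0.1072
```

Call:
{"name": "drive_tool", "arguments": {
  "deltas": [
    [2, -20, 0, 0, 0, 0.009],
    [4, -45, 0, 0, 0, 0],
    [4, -50, 0, 0, 0, 0],
    [4, -45, 0, 0, 0, 0],
    [2, -35, 0, 0, 0, 0],
    [0, -12, 0, 0, 0, 0],
    [0, 0, 0, 0, 0, 0],
    [0, 0, 0, 0, 0, 0]
  ],
  "grip": 70
}}

```text
time_s: 18.3
ee_pos: [0.5079, 0.0574, 0.1827]
orientation: [-0.002, 0.998, 0.068, -0.013]
ft_force: [0.4, -0.0, -0.4]
gripper_width: 0.0701
```

```bash
python3 go.py 526 61 30 8
python3 - <<'E'
from wl import *
look(.048,.060,300,"wrist")
E
```

```text
t 18.3 p [507.9  57.4 182.7] az 7.8 tilt [-0.027   0.0029 -0.9996] F [ 0.4 -0.  -0.4] w 70.1 q6 -0.16
tool shift [ 2.240e+01 -1.000e-01  1.522e+02]
turn [-0.007  0.026 -0.004]
[ 322  195   55   59 3178] [525.9  62.2] [39.9 44.4] 8.2 [82. 78. 79.] 0.0536
```

Call:
{"name": "drive_tool", "arguments": {
  "deltas": [
    [18, 0, 0, -0.007, 0.026, 0.002],
    [0, 0, 20, 0, 0, 0],
    [0, 0, 30, 0, 0, 0],
    [0, 0, 30, 0, 0, 0],
    [0, 0, 15, 0, 0, 0],
    [0, 0, 0, 0, 0, 0]
  ],
  "grip": 62
}}

```text
time_s: 19.1
ee_pos: [0.5355, 0.0553, 0.0873]
orientation: [0.001, 0.998, 0.063, 0.007]
ft_force: [0.6, 0.9, -0.2]
gripper_width: 0.0616
```

```bash
python3 go.py 526 61.8 23 8
```

```text
t 19.1 p [535.5  55.3  87.3] az 7.22 tilt [ 0.0145 -0.0019 -0.9999] F [ 0.6  0.9 -0.2] w 61.6 q6 -0.15
tool shift [-9.5 -7.9 64.1]
turn [ 0.004 -0.014 -0.014]
```

Call:
{"name": "drive_tool", "arguments": {
  "deltas": [
    [-8, -7, 0, 0.004, -0.014, -0.014],
    [0, 0, 0, 0, 0, 0],
    [0, 0, 12, 0, 0, 0],
    [0, 0, 12, 0, 0, 0],
    [0, 0, 0, 0, 0, 0]
  ]
}}

```text
time_s: 19.73
ee_pos: [0.5292, 0.0617, 0.0651]
orientation: [0.0, 0.998, 0.071, 0.003]
ft_force: [-0.5, -0.2, 0.4]
gripper_width: 0.0617
```

```bash
python3 go.py 526 61.8 23 8
```

```text
t 19.73 p [529.2  61.7  65.1] az 8.09 tilt [ 6.1e-03  2.0e-04 -1.0e+00] F [-0.5 -0.2  0.4] w 61.7 q6 -0.16
tool shift [-3.4 -0.6 42.1]
turn [ 0.001 -0.006  0.002]
```

Call:
{"name": "drive_tool", "arguments": {
  "deltas": [
    [-3, 0, 6, 0.001, -0.006, 0],
    [-1, 0, 12, 0, 0, 0],
    [-1, 0, 12, 0, 0, 0],
    [0, 0, 8, 0, 0, 0],
    [0, 0, 0, 0, 0, 0],
    [0, 0, 0, 0, 0, 0]
  ]
}}

```text
time_s: 20.48
ee_pos: [0.5234, 0.0608, 0.0236]
orientation: [-0.0, 0.998, 0.07, -0.001]
ft_force: [-0.0, -0.1, -0.3]
gripper_width: 0.062
```

```bash
python3 go.py 526 61.8 23 8
```

```text
t 20.48 p [523.4  60.8  23.6] az 8.08 tilt [-1.9e-03  3.0e-04 -1.0e+00] F [-0.  -0.1 -0.3] w 62.0 q6 -0.16
tool shift [ 2.7 -0.6  0.6]
turn [-0.001  0.002  0.001]
```

Call:
{"name": "drive_tool", "arguments": {
  "deltas": [
    [2.5, -0.5, 0, 0, 0.002, 0],
    [0, 0, 0, 0, 0, 0],
    [0, 0, 0, 0, 0, 0]
  ]
}}

```text
time_s: 20.85
ee_pos: [0.5271, 0.0618, 0.0247]
orientation: [-0.0, 0.998, 0.07, 0.001]
ft_force: [-0.5, 0.6, -0.5]
gripper_width: 0.0619
```

Call:
{"name": "drive_tool", "arguments": {
  "deltas": [
    [0, 0, 0, 0, 0, 0],
    [0, 0, 0, 0, 0, 0],
    [0, 0, 0, 0, 0, 0],
    [0, 0, 0, 0, 0, 0]
  ],
  "grip": 30,
  "squeeze": 50
}}

```text
time_s: 21.35
ee_pos: [0.5276, 0.0618, 0.0251]
orientation: [-0.0, 0.998, 0.07, 0.002]
ft_force: [0.1, -0.8, 0.9]
gripper_width: 0.0393
```

```bash
python3 go.py 526 61.8 23 8
```

```text
t 21.35 p [527.6  61.8  25.1] az 8.08 tilt [ 3.6e-03  6.0e-04 -1.0e+00] F [ 0.1 -0.8  0.9] w 39.3 q6 -0.16
tool shift [-1.6 -0.3  2.1]
turn [-0.    -0.004  0.001]
```

Call:
{"name": "drive_tool", "arguments": {
  "deltas": [
    [0, 0, -10, 0, -0.004, 0],
    [0, 0, -25, 0, 0, 0],
    [0, 0, -35, 0, 0, 0],
    [0, 0, -35, 0, 0, 0],
    [0, 0, -15, 0, 0, 0],
    [0, 0, 0, 0, 0, 0]
  ]
}}

```text
time_s: 22.1
ee_pos: [0.5259, 0.0617, 0.1487]
orientation: [-0.0, 0.998, 0.07, -0.002]
ft_force: [0.7, -0.1, -0.5]
gripper_width: 0.0392
```

```bash
python3 go.py 451.5 348 140 8
```

```text
t 22.1 p [525.9  61.7 148.7] az 8.07 tilt [-4.6e-03 -1.0e-04 -1.0e+00] F [ 0.7 -0.1 -0.5] w 39.2 q6 -0.16
tool shift [ -33.4 -293.9    9.1]
turn [-0.001  0.005  0.001]
```

Call:
{"name": "drive_tool", "arguments": {
  "deltas": [
    [-3, -25, 0, 0, 0.005, 0],
    [-5, -45, 0, 0, 0, 0],
    [-6, -50, 0, 0, 0, 0],
    [-6, -50, 0, 0, 0, 0],
    [-6, -50, 0, 0, 0, 0],
    [-5, -45, 0, 0, 0, 0],
    [-2, -25, 0, 0, 0, 0],
    [0, 0, 0, 0, 0, 0.174],
    [0, 0, 0, 0, 0, 0.174],
    [0, 0, 0, 0, 0, 0],
    [0, 0, 0, 0, 0, 0]
  ]
}}

```text
time_s: 23.48
ee_pos: [0.4386, 0.3479, 0.1279]
orientation: [0.008, 0.994, -0.107, -0.014]
ft_force: [1.0, 0.3, -1.2]
gripper_width: 0.0395
```

```bash
python3 go.py 451.5 348 60 -12
python3 - <<'E'
from h import *
I,D=imaging.snapshot("scene")
cv2.imwrite("pics/s2.png",cv2.resize(np.clip(I[130:330,380:620].astype(float)*1.5,0,255).astype(np.uint8),(720,600),interpolation=cv2.INTER_CUBIC))
E
```

```text
t 23.48 p [438.6 347.9 127.9] az -12.33 tilt [-0.0292 -0.0133 -0.9995] F [ 1.   0.3 -1.2] w 39.5 q6 0.76
tool shift [14.3 -4.2 67.5]
turn [ 0.019  0.026 -0.005]
```

View pics/s2.png

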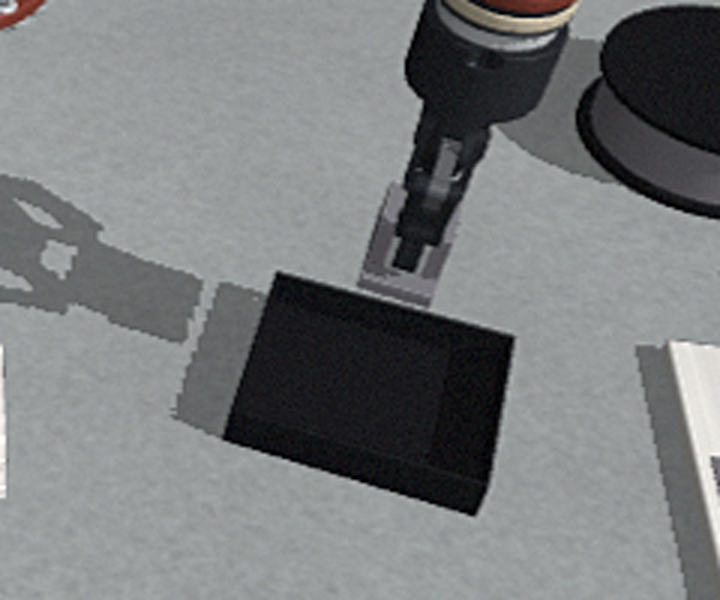

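The crop shows the spacer held upright at (410,250), raised behind the tray, which is around (370,390) and empty. I'll level the tool, centre it over the tray and descend.

Call:
{"name": "drive_tool", "arguments": {
  "deltas": [
    [11, -4, 0, 0.019, 0.026, -0.005],
    [0, 0, 0, 0, 0, 0],
    [0, 0, 20, 0, 0, 0],
    [0, 0, 20, 0, 0, 0],
    [0, 0, 15, 0, 0, 0],
    [0, 0, 0, 0, 0, 0]
  ]
}}

```text
time_s: 24.28
ee_pos: [0.4532, 0.3494, 0.0723]
orientation: [-0.001, 0.995, -0.104, 0.003]
ft_force: [0.7, 0.6, -1.8]
gripper_width: 0.039
```

```bash
python3 go.py 451.5 348 18 -12
```

```text
t 24.27 p [453.2 349.4  72.3] az -11.95 tilt [ 0.0054  0.0024 -1.    ] F [ 0.7  0.6 -1.8] w 39.0 q6 0.74
tool shift [-1.6  1.9 54.3]
turn [-0.003 -0.005  0.001]
```

Call:
{"name": "drive_tool", "arguments": {
  "deltas": [
    [-1.5, 1.5, 8, -0.003, -0.005, 0],
    [0, 0, 15, 0, 0, 0],
    [0, 0, 12, 0, 0, 0],
    [0, 0, 8, 0, 0, 0],
    [0, 0, 2, 0, 0, 0],
    [0, 0, 0, 0, 0, 0]
  ]
}}

```text
time_s: 25.02
ee_pos: [0.4524, 0.3489, 0.0255]
orientation: [-0.001, 0.995, -0.104, 0.001]
ft_force: [0.2, 0.8, -0.7]
gripper_width: 0.0392
```

```bash
python3 go.py 451.5 348 18 -12
```

```text
t 25.02 p [452.4 348.9  25.5] az -11.93 tilt [ 0.0015  0.0016 -1.    ] F [ 0.2  0.8 -0.7] w 39.2 q6 0.74
tool shift [-0.8  1.1  7.5]
turn [-0.002 -0.001  0.001]
```

Call:
{"name": "drive_tool", "arguments": {
  "deltas": [
    [0, 0, 3, -0.002, -0.001, 0],
    [0, 0, 2, 0, 0, 0],
    [0, 0, 1.5, 0, 0, 0],
    [0, 0, 1, 0, 0, 0],
    [0, 0, 0, 0, 0, 0]
  ]
}}

```text
time_s: 25.65
ee_pos: [0.4534, 0.3495, 0.0187]
orientation: [-0.001, 0.995, -0.104, 0.001]
ft_force: [-0.3, 0.4, -1.2]
gripper_width: 0.0392
```

```bash
python3 go.py 451.5 348 18 -12
```

```text
t 25.65 p [453.4 349.5  18.7] az -11.93 tilt [ 2.1e-03  9.0e-04 -1.0e+00] F [-0.3  0.4 -1.2] w 39.2 q6 0.74
tool shift [-1.5  1.8  0.7]
turn [-0.001 -0.002  0.001]
```

Call:
{"name": "drive_tool", "arguments": {
  "deltas": [
    [0, 0, 1, 0, 0, 0],
    [0, 0, 0.8, 0, 0, 0],
    [0, 0, 0, 0, 0, 0]
  ]
}}

```text
time_s: 26.02
ee_pos: [0.4536, 0.3496, 0.0172]
orientation: [-0.001, 0.995, -0.104, 0.001]
ft_force: [1.0, 0.1, -0.6]
gripper_width: 0.0394
```

Call:
{"name": "drive_tool", "arguments": {
  "deltas": [
    [0, 0, 0, 0, 0, 0],
    [0, 0, 0, 0, 0, 0],
    [0, 0, 0, 0, 0, 0],
    [0, 0, 0, 0, 0, 0]
  ],
  "grip": 60
}}

```text
time_s: 26.52
ee_pos: [0.4542, 0.35, 0.0177]
orientation: [-0.001, 0.995, -0.104, 0.002]
ft_force: [-0.3, 0.0, -0.3]
gripper_width: 0.0601
```

Call:
{"name": "drive_tool", "arguments": {
  "deltas": [
    [0, 0, -12, 0, 0, 0],
    [0, 0, -30, 0, 0, 0],
    [0, 0, -45, 0, 0, 0],
    [0, 0, -50, 0, 0, 0],
    [0, 0, -50, 0, 0, 0],
    [0, 0, 0, 0, 0, 0],
    [0, 0, 0, 0, 0, 0]
  ]
}}

```text
time_s: 27.4
ee_pos: [0.4535, 0.3496, 0.2148]
orientation: [-0.002, 0.995, -0.104, 0.003]
ft_force: [0.0, -0.3, -1.1]
gripper_width: 0.0601
```

```bash
python3 go.py
python3 - <<'E'
from wl import *
I,D,P=look(.035,.060,300,"wrist"); 
m=cv2.imread
J,D2=imaging.snapshot("top"); P2=cloud("top",D2)
S,_=imaging.snapshot("scene")
a=cv2.resize(I,(400,300)); b=cv2.resize(S,(400,300)); c=cv2.resize(J,(800,600))[100:400]
o=np.vstack([np.hstack([a,b]),c]); cv2.imwrite("pics/fin.png",np.clip(o.astype(float)*1.4,0,255).astype(np.uint8))
E
```

```text
t 27.4 p [453.5 349.6 214.8] az -11.93 tilt [ 0.0061  0.0034 -1.    ] F [ 0.  -0.3 -1.1] w 60.1 q6 0.74
[ 294  187   48   53 2493] [453.7 350.9] [44. 40.] 78.3 [115. 109. 111.] 0.046
```

View pics/fin.png

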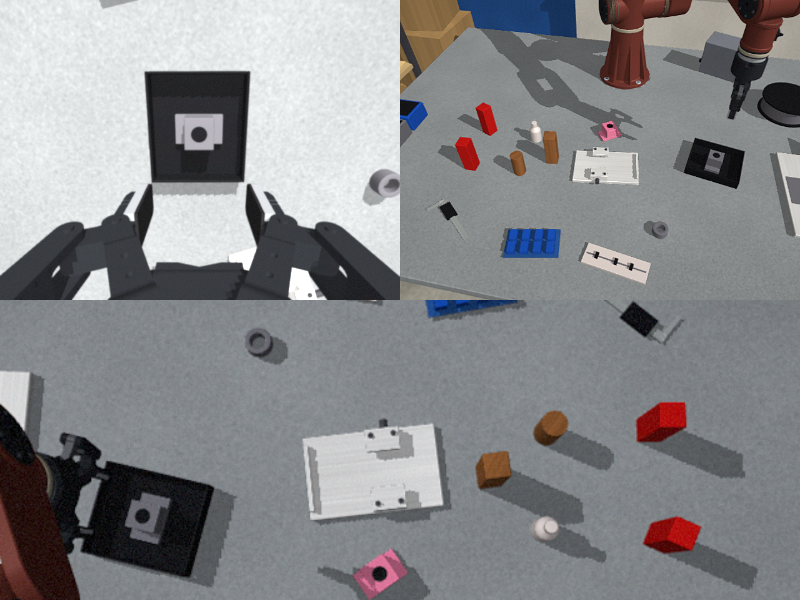

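The final picture shows the spacer flat in the tray with its disc up (wrist view at (199,133), top view at (147,517)). The block stands upright at (493,470). The rails are empty and the look-alikes haven't moved, so I'm handing in.

```bash
python3 -c "
from h import *
print(robot.job_done())"
```

```text
the job is handed in; nothing more can be done
None
```

The job is done and handed in at about 27.5 s on the robot's clock, well inside the 70 s limit.

- **Knocking it out:** I gripped the square hardwood block and pushed the spacer along the slot with it. The spacer ended at jig y ≈ 62 mm; it counts as clear of the rails from 47 mm.
- **Block:** I stood it back upright on open bench at about (530, −154) mm. The wrist camera measured its level top at about 107 mm, against 110 mm expected; I put that down to camera error, as the final pictures show it standing.
- **Spacer:** I lifted it by its body and laid it in the tray. It sits at about (454, 351) mm, within 5 mm of the measured tray centre. Its top face measured 40 × 44 mm at 46 mm high, which is what a spacer flat and right way up on the 4 mm floor should give.
- **Everything else:** In the last pictures the two red blocks, the pink look-alike, the dowel and the bottle look to be where they started.

**Checks that were weak or odd:**
- The first wrist picture was motion-blurred and put the block about 9 mm off, so I re-measured at rest before gripping.
- The force readings never clearly showed the block or the spacer touching down. I let go of each at the height I had worked out, within about 1 mm.
- The readings, taken only at the end of each move, showed at most about 2 N, so the pushing force itself was never measured.

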